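# Draw the teal-capped vial forward with the reach hook and stand it in the counting tray

## Robot

A 6-joint arm with a two-finger parallel gripper is mounted at the origin on a cart in front of the work surface, level with it; the furniture and walls round the work are solid. World frame = base frame: x ahead of the robot, y to its left, z up, the work surface at z = 0. Lengths are in m, angles in rad, forces in N, time in s.
With the tool pointing down it reaches from about 0.425 to 0.95 m from the base axis. Payload 3.5 kg.
Tool frame: the origin (TCP) lies midway between the tips of the shut fingers; the grasp point (between the pads) lies 19 mm behind it; z points along the fingers, y is the line along which they close (so a half turn about z gives the same grasp; the last joint's range is limited). The gripper opens to 85 mm and grips with 20 to 120 N. Pads are 22 mm wide; open, the fingers measure 114 mm over their backs; the gripper's body (76 mm by 85 mm) begins 54 mm behind the grasp point. The pads swing forward as they close: fully open they stand 13 mm farther back than shut.
Start: joints at [-1.402, 0.286, 1.577, -0, 1.279, -0.15], TCP at [0.212, -0.641, 0.231] pointing down, gripper open.
Joint ranges: [-2.77, 2.77], [-0.9, 2.22], [0.21, 2.48], [-1.53, 4.67], [0.24, 2.81], [-2.84, 2.84]. Speed limits (rad/s): [2.79, 2.79, 3.14, 3.14, 3.14, 3.14].

## Interface

Orientations are given as a unit quaternion [x, y, z, w].
In Python, from plant import get_state, read_camera, ctrl gives the robot as it stands.
- The arm moves only by the shell command python3 -m crank 'ROWS' [FORCE]. ROWS is JSON, a list of rows, each a list of 3 entries, a list of its own where there are three numbers: the shift along the tool's x, y, z in mm, then the turn about the tool's z in degrees, then the closure in counts, from 0 (fully open) to 255 (shut). In form: [[[tx, ty, tz], yaw, claw], ...]. A call has 1 to 10 rows; each row is the pose to reach, as a shift and turn from the pose commanded when the call began, along the tool's axes at that moment; what a row does not reach only later rows make up. A row lasts 1/10 s, in which the tool goes at most 50 mm and 8.59 degrees, less where a joint would pass 70% of its speed; a pose out of reach is approached as far as the arm can. A call with a gripper value outside its range is refused whole. The fingers move at their own pace and stop on an object; FORCE is the grip in N (left out, the last holds). Time passes only in rows, so rows that repeat a pose let the fingers close. It gives the time, the measured TCP pose, the force, the opening and the grip force at its end, in the units of the state.
- get_state(): the state, without advancing time (a new reading comes with each control period).
- read_camera(name): name is "side" or "top" or "wrist"; returns a dict with "frame" (384x512x3 uint8, blue, green, red), "range_z" (384x512 float32, m along the optical axis (not along the pixel's ray), 0 where there is no reading), "vfov" (degrees; the focal length in pixels is half the picture's height over the tangent of half this angle, whatever the lens; pixels are square), "cx", "cy" (the principal point, pixels), "origin" and "orientation" of the camera in the world. Camera axes: x right, y down, z forward; pixel columns grow to the right and rows downward; lengths in m; the calibration is good to about 2 mm. The wrist camera is an equidistant fisheye: a pixel r from the principal point sees the ray r / f radians off the axis. A picture is of the moment at which its call begins.
- ctrl.sign_off(): hands the job in; it is judged then, once.
The state is a dict: "time": time; "qpos": joint angles; "dq": joint speeds; "joint_efforts": joint torques, N m; "eef_pos": TCP position; "tcp_rot": TCP orientation; "contact_force": force on the tool from outside, world axes, zero at the start; "wrist_torque": the same for the moment, N m; "opening": opening from 0.0 (shut) to 1.0 (fully open); "finger_force": force on a finger pad.
Only numpy, scipy, OpenCV 4.12 (cv2) and the standard library are available. Lean on these libraries where they do the work, as an engineer would, in place of code of your own. Each camera call takes 0.05 s, during which the arm holds its last target. There are 200 camera calls.

## Task

The vial with the dark teal cap stands too far back to be gripped safely: take the reach hook by its orange grip, set the crook round the vial, and draw it, standing, at least 10 cm towards you before the gripper touches it. Then lay the hook flat on the table, take the vial and stand it upright on the floor of the white counting tray. Leave the pale-capped vial standing where it is.

Things in the scene. Friction and masses are not known exactly. Their poses are not given: they have to be found in the camera images.
- hook_grip (a point): Reach hook, loose, 180 g, lying flat as it is used. This point: centre of its orange grip block (74 long, 24 wide, 44 mm tall; the point is 22 mm up). x points along the hook to the crook, z up. Grip from above across the 24 mm width (along y); centre of mass about 5 mm ahead. A 10 mm thick steel rod runs forward from the block's foot, its underside level with the block's, to the crook 170 mm ahead.
- hook_crook (a point): Centre of the hook's flat steel crook: 170 mm ahead of hook_grip on its x axis, 5 mm up, same axes. A half circle, 32 mm inner, 42 mm outer radius, 10 mm thick, closed on its far (+x) side, open towards the grip. Lowered from above it drops round a standing vial; pulled back, it meets the vial near its foot. The +y arm joins the rod; the -y arm ends 15 mm back from the centre.
- vial_center (a point): The vial to fetch: white with a dark teal cap and a green band, a cylinder 31 mm in diameter and 62 mm tall, about 35 g, loose, standing at the back of the table. This point is its centre, 31 mm above its foot; z up its axis.
- pale_vial_center (a point): The other vial, to be left alone: same shape and size, white with a very pale, nearly white cap, loose, standing at the back of the table at least 110 mm from the other. This point is its centre, 31 mm up; z up.
- tray_floor (a point): White counting tray, fixed, 213 (its x) by 283 (its y) by 45 mm tall, open above. This point is the middle of the tray, 4 mm above the table; the floor to stand things on is 6 to 7 mm above the table. The flat floor reaches 75 mm from the middle either way along x and 98 mm along y; sloping walls beyond.

How it is judged:
By the outcome, as a careful person would: the job done as asked, in the order asked, and still so for the second after the job is handed in, with the robot touching nothing.
It also fails if it takes over 64 s, if anything falls off the work surface, if the arm or the gripper's body presses on something with over 40 N, if the wrist force passes 120 N, or if a joint passes its speed limit or range.

## Working session

There is one attempt and no reset: what is moved stays moved. The work goes in short steps, Python scripts to look and compute and a shell command to move; the robot and the scene stay as the last step left them, time stands still between calls to the robot, and variables do not carry over. Pictures are saved under pics/ and viewed, at most 12 in all, crops included, and the job is handed in when it is done.

```bash
mkdir -p pics; ls; cat > h.py <<'E'
import numpy as np, cv2
from plant import get_state, read_camera
from scipy.spatial.transform import Rotation as R
def cam(n): 
    c=read_camera(n); c['f']=c['frame'].shape[0]/2/np.tan(np.radians(c['vfov'])/2); c['R']=R.from_quat(c['orientation']).as_matrix(); return c
def cloud(c):
    v,u=np.indices(c['range_z'].shape); z=c['range_z']
    p=np.stack([(u-c['cx'])/c['f']*z,(v-c['cy'])/c['f']*z,z],-1)
    return p@c['R'].T+np.array(c['origin'])
def ray(c,u,v,h):
    d=c['R']@np.array([(u-c['cx'])/c['f'],(v-c['cy'])/c['f'],1]); o=np.array(c['origin']); return o+d*(h-o[2])/d[2]
E
python3 - <<'E'
from h import *
s=get_state(); print(s)
ims=[]
for n in ['top','side']:
    c=cam(n); cv2.imwrite(f'pics/{n}.png',c['frame']); np.savez(f'{n}.npz',**c); print(n,c['origin'],c['f'],c['cx'],c['cy'],c['R'].round(2).tolist())
    ims.append(cv2.resize(c['frame'],(400,300)))
E
```

```text
pics
{'time': 0.0, 'qpos': array([-1.40203081e+00,  2.87196688e-01,  1.57818002e+00, -6.02335082e-06,
        1.27864665e+00, -1.50011695e-01]), 'dq': array([1.69683944e-05, 7.73898128e-04, 2.71628347e-04, 2.38312881e-03,
       7.41012102e-04, 9.49678302e-04]), 'joint_efforts': array([-5.30910675e-04, -4.05985022e+01, -2.92623639e+01, -1.85881718e-04,
        5.94663681e-03, -9.82505064e-07]), 'eef_pos': array([ 0.21145416, -0.64031849,  0.22992489]), 'tcp_rot': array([ 9.87323638e-01,  1.58715335e-01, -1.42789297e-05, -1.21526838e-03]), 'contact_force': array([ 0.78274501,  0.34835146, -0.72068556]), 'wrist_torque': array([ 0.02775916, -0.02214523,  0.00734498]), 'finger_force': 0.0, 'opening': 0.9985050673103784}
top [0.51893974 0.06682969 0.9015089 ] 346.64844542599667 255.37873262924725 188.37132567321547 [[-0.02, -0.99, 0.14], [-1.0, 0.02, 0.01], [-0.01, -0.14, -0.99]]
side [ 0.2966318  -0.61152417  0.55440675] 355.0190670336107 253.92905196455413 192.83026760379715 [[0.89, -0.26, 0.38], [-0.46, -0.48, 0.75], [-0.01, -0.84, -0.54]]
```

View pics/top.png

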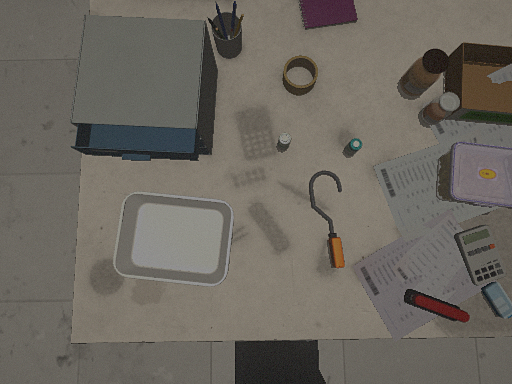

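View pics/side.png

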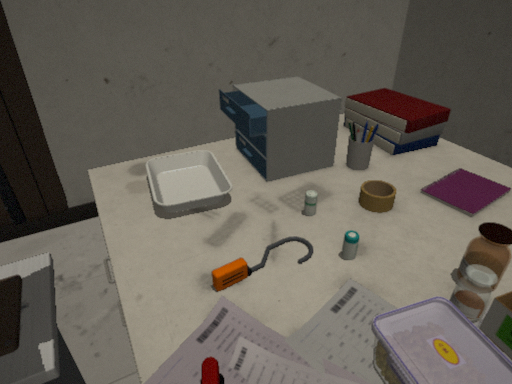

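The top view shows the hook grip at (336,252), the crook at about (326,187), the teal vial at (355,146), the pale vial at (284,140) and the tray at (176,238). The side view agrees.

```bash
python3 - <<'E'
from h import *
class N(dict): pass
def ld(n): 
    z=np.load(n+'.npz'); return {k:z[k] for k in z}
for n in ['top','side']:
    c=ld(n); hsv=cv2.cvtColor(c['frame'],cv2.COLOR_BGR2HSV); P=cloud(c)
    m=cv2.inRange(hsv,(5,150,90),(18,255,255)); 
    def big(m):
        k,l,s,ce=cv2.connectedComponentsWithStats(m); 
        return [(l==i) for i in np.argsort(-s[1:,4])[:4]+1 if s[i,4]>15]
    print(n)
    for b in big(m)[:2]:
        p=P[b]; q=p[p[:,2]>0.035]; print('orange',b.sum(),p.mean(0).round(4),q.mean(0).round(4),len(q), np.percentile(p[:,2],[5,95]).round(3))
        if len(q)>20:
            (cx,cy),wh,a=cv2.minAreaRect((q[:,:2]*1000).astype(np.float32)); print(cx,cy,wh,a)
    m=cv2.inRange(hsv,(80,80,50),(98,255,255))
    for b in big(m):
        p=P[b]; q=p[p[:,2]>0.055]; vv,uu=np.nonzero(b); print('teal',b.sum(),uu.mean(),vv.mean(),p.mean(0).round(4),q.mean(0).round(4), len(q),((q[:,:2].max(0)+q[:,:2].min(0))/2).round(4) if len(q) else '')
    # crook: dark pixels region
c=ld('top');P=cloud(c)
g=cv2.cvtColor(c['frame'],cv2.COLOR_BGR2GRAY)
sub=np.zeros_like(g);sub[165:238,300:350]=(g[165:238,300:350]<85)*255
for v in range(168,236,3):
    u=np.nonzero(sub[v])[0]
    if len(u): print(v,u.min(),u.max(),len(u), ray(c,u.min(),v,0.01)[:2].round(3),ray(c,u.max(),v,0.01)[:2].round(3))
# pale vial/tray
w=P[120:155,270:300].reshape(-1,3); w=w[(w[:,2]>.054)&(w[:,2]<.08)]; print('pale',w.mean(0),len(w))
w=P[180:295,100:245].reshape(-1,3); w=w[(w[:,2]>.035)&(w[:,2]<.06)]; print('tray',cv2.minAreaRect((w[:,:2]*1000).astype(np.float32)),len(w))
E
```

```text
top
orange 273 [ 0.4819 -0.1252  0.0468] [ 0.4819 -0.1252  0.0468] 273 [0.041 0.046]
482.6031799316406 -36.98900604248047 (207.83163452148438, 72.11589050292969) 89.84627532958984
orange 17 [ 0.4904 -0.5123  0.0255] [nan nan nan] 0 [0.023 0.027]
teal 71 355.3380281690141 144.0281690140845 [ 0.7431 -0.1758  0.0736] [ 0.7431 -0.1758  0.0736] 71 [ 0.6394 -0.0633]
side
orange 605 [ 0.4806 -0.1336  0.036 ] [ 0.4804 -0.1325  0.0467] 369 [0.007 0.045]
379.5916748046875 -351.2113037109375 (542.176513671875, 68.00927734375) 65.17359161376953
teal 111 351.3873873873874 237.55855855855856 [ 0.7409 -0.1875  0.0633] [ 0.7402 -0.1874  0.0668] 85 [ 0.5291 -0.3883]
171 320 329 10 [ 0.69  -0.098] [ 0.689 -0.122]
174 314 335 22 [ 0.682 -0.082] [ 0.681 -0.137]
177 312 337 11 [ 0.674 -0.077] [ 0.673 -0.142]
180 310 338 10 [ 0.666 -0.071] [ 0.665 -0.144]
183 309 340 9 [ 0.659 -0.068] [ 0.657 -0.149]
186 309 340 8 [ 0.651 -0.068] [ 0.649 -0.148]
189 309 341 8 [ 0.643 -0.067] [ 0.641 -0.15 ]
192 309 313 5 [ 0.635 -0.067] [ 0.635 -0.078]
195 310 313 4 [ 0.627 -0.069] [ 0.627 -0.077]
198 310 314 5 [ 0.619 -0.069] [ 0.619 -0.079]
201 310 314 5 [ 0.612 -0.069] [ 0.611 -0.079]
204 311 315 5 [ 0.604 -0.071] [ 0.604 -0.081]
207 311 317 7 [ 0.596 -0.071] [ 0.596 -0.086]
210 315 321 7 [ 0.588 -0.081] [ 0.588 -0.096]
213 318 324 7 [ 0.58  -0.088] [ 0.58  -0.104]
216 322 328 7 [ 0.572 -0.098] [ 0.572 -0.113]
219 325 331 7 [ 0.565 -0.105] [ 0.564 -0.121]
222 328 331 4 [ 0.557 -0.113] [ 0.557 -0.12 ]
225 329 332 4 [ 0.549 -0.115] [ 0.549 -0.123]
228 329 332 4 [ 0.541 -0.115] [ 0.541 -0.122]
231 330 333 4 [ 0.534 -0.117] [ 0.534 -0.124]
234 328 336 9 [ 0.526 -0.111] [ 0.526 -0.132]
pale [ 0.76408135 -0.00347166  0.06144162] 121
tray ((524.0429077148438, 274.7750244140625), (284.0548400878906, 213.34014892578125), 82.93668365478516) 1956<stdin>:13: RuntimeWarning: Mean of empty slice.
  ret = um.true_divide(
```

```bash
python3 - <<'E'
from h import *
def ld(n): 
    z=np.load(n+'.npz'); return {k:z[k] for k in z}
c=ld('top'); hsv=cv2.cvtColor(c['frame'],cv2.COLOR_BGR2HSV);P=cloud(c)
m=cv2.inRange(hsv,(5,150,90),(18,255,255)); m[:, :315]=0; m[:,360:]=0;m[:225]=0;m[275:]=0
v,u=np.nonzero(m); q=np.array([ray(c,a,b,.044)[:2] for a,b in zip(u,v)]); print('grip',cv2.minAreaRect((q*1000).astype(np.float32)),q.mean(0), np.median(P[v,u],0))
m=cv2.inRange(hsv,(80,80,50),(98,255,255)); m[:,:340]=0;m[:,370:]=0;m[:130]=0;m[165:]=0
v,u=np.nonzero(m); print('teal',np.median(P[v,u],0),ray(c,u.mean(),v.mean(),.058),P[140:152,350:360,2].round(3).max(1))
g=cv2.cvtColor(c['frame'],cv2.COLOR_BGR2GRAY)
o=[]
for vv in range(168,187):
    uu=np.nonzero(g[vv,300:350]<85)[0]+300
    o+=[ray(c,uu.min(),vv,.008)[:2],ray(c,uu.max(),vv,.008)[:2]]
o=np.array(o)
from scipy.optimize import least_squares
r=least_squares(lambda p:np.hypot(*(o-p[:2]).T)-p[2],[.65,-.108,.042],loss='soft_l1',f_scale=.003);print('crook',r.x)
s=get_state();print(R.from_quat(s['tcp_rot']).as_matrix().round(4))
E
```

```text
grip ((482.28076171875, -125.75952911376953), (71.8510513305664, 22.229644775390625), 5.681612968444824) [ 0.48183631 -0.12577988] [ 0.482247   -0.12582638  0.0438651 ]
teal [ 0.74617704 -0.17859179  0.0617348 ] [ 0.74754032 -0.18029627  0.058     ] [0.065 0.066 0.063 0.065 0.902 0.065 0.065 0.064 0.063 0.064 0.059 0.048]Traceback (most recent call last):
  File "<stdin>", line 13, in <module>
    return umr_minimum(a, axis, None, out, keepdims, initial, where)
ValueError: zero-size array to reduction operation minimum which has no identity
```

```bash
cat >> h.py <<'E'
def go(x,y,z,yaw,base=None):
    "tool-frame shift mm and turn deg to reach TCP world pose, tool x heading yaw deg; base=(x,y,z,heading)"
    s=get_state(); M=R.from_quat(s['tcp_rot']).as_matrix(); p=s['eef_pos']; h=np.degrees(np.arctan2(M[1,0],M[0,0]))
    print('at',p.round(4),'head',round(h,2),'t',s['time'],'shift',((np.array([x,y,z])-p)@M*1000).round(1),'turn',round(h-yaw,2))
E
python3 -c "
from h import *
go(.482,-.126,.16,5.7)"
```

```text
at [ 0.2115 -0.6404  0.23  ] head 18.27 t 0.1 shift [ 418.1 -403.5   71.1] turn 12.57
```

```bash
python3 -m crank '[[[209,-202,20],6,60],[[418,-404,71],12.6,60],[[418,-404,71],12.6,60],[[418,-404,71],12.6,60],[[418,-404,71],12.6,60],[[418,-404,71],12.6,60],[[418,-404,71],12.6,60],[[418,-404,71],12.6,60],[[418,-404,71],12.6,60],[[418,-404,71],12.6,60]]' 40; python3 -c "
from h import *
go(.482,-.126,.16,5.7)"
```

```text
time: 1.1
eef_pos: [0.4427, -0.1995, 0.1707]
tcp_rot: [0.999, 0.049, -0.0, -0.0]
contact_force: [1.7, -0.3, -0.2]
opening: 0.767
finger_force: 0.0
at [ 0.4427 -0.1995  0.1707] head 5.65 t 1.1 shift [ 46.4 -69.3  10.7] turn -0.05
```

```bash
python3 -m crank '[[[46,-69,11],0,60],[[46,-69,11],0,60],[[46,-69,11],0,60],[[46,-69,11],0,60],[[46,-69,11],0,60]]' 40; python3 -c "
from h import *
go(.482,-.126,.16,5.7)
c=cam('wrist'); cv2.imwrite('pics/w1.png',c['frame']); print(c['origin'],c['R'].round(2).tolist(),c['f'],c['cx'],c['cy'])"
```

```text
time: 1.6
eef_pos: [0.481, -0.1291, 0.1601]
tcp_rot: [0.999, 0.049, -0.0, 0.0]
contact_force: [-1.0, -0.2, 0.4]
opening: 0.761
finger_force: 0.0
at [ 0.481  -0.1291  0.1601] head 5.62 t 1.6 shift [ 1.3 -3.   0.1] turn -0.08
[ 0.55421108 -0.12049505  0.30235759] [[0.1, -0.95, -0.29], [-1.0, -0.09, -0.03], [0.0, 0.29, -0.96]] 297.3186396354542 256.1250743560444 194.64191348194308
```

View pics/w1.png

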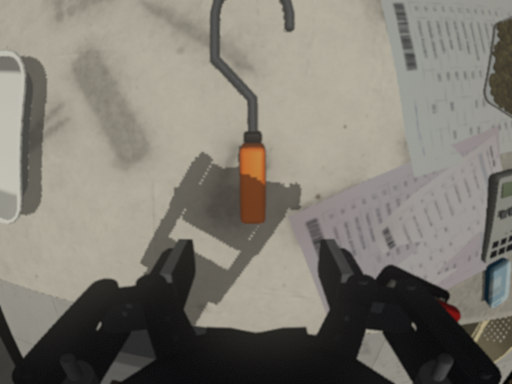

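The wrist view shows the orange block at (253,185), midway between the fingers and lined up with them. I'll descend and grip.

```bash
python3 -m crank '[[[1,-2,50],0,60],[[1,-2,100],0,60],[[1,-2,135],0,60],[[1,-2,150],0,60],[[1,-2,150],0,60],[[1,-2,150],0,60],[[1,-2,150],0,255],[[1,-2,150],0,255],[[1,-2,150],0,255],[[1,-2,150],0,255]]' 80; python3 -m crank '[[[0,0,0],0,255],[[0,0,0],0,255],[[0,0,0],0,255],[[0,0,-20],0,255],[[0,0,-50],0,255],[[0,0,-80],0,255],[[0,0,-100],0,255],[[0,0,-100],0,255],[[0,0,-100],0,255]]' 80;  python3 -c "
from h import *
s=get_state(); print(s['contact_force'],s['wrist_torque']); go(.5,-.15,.1,0)
c=cam('wrist'); cv2.imwrite('pics/w2.png',c['frame']); np.savez('w2.npz',**c)"
```

```text
time: 2.65
eef_pos: [0.4833, -0.1268, 0.0117]
tcp_rot: [0.999, 0.05, 0.001, 0.001]
contact_force: [-0.5, -0.2, 5.2]
opening: 0.271
finger_force: 79.3
time: 3.55
eef_pos: [0.4816, -0.126, 0.1094]
tcp_rot: [0.999, 0.049, -0.0, -0.0]
contact_force: [-1.2, 0.2, -2.6]
opening: 0.269
finger_force: 78.4
[-1.158422    0.16114068 -2.56519276] [-0.01335698  0.06588312 -0.05411186]
at [ 0.4816 -0.126   0.1094] head 5.67 t 3.55 shift [15.9 25.7  9.4] turn 5.67
```

View pics/w2.png

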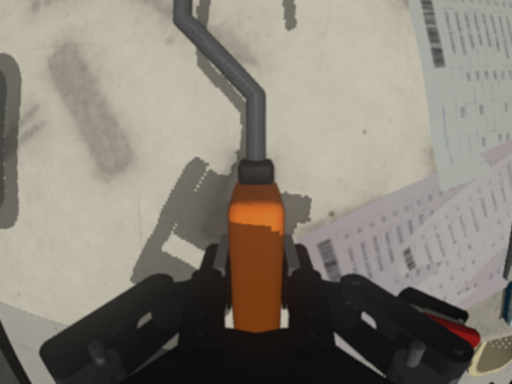

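The hook is held level and straight. The tool's contact readings stay low. Next I'll carry the crook over the vial.

```bash
python3 -c "
from h import *
go(.582,-.1425,.11,-13.6)"
```

```text
at [ 0.481  -0.1257  0.1085] head 5.67 t 3.6 shift [98.9 26.7 -1.7] turn 19.27
```

```bash
python3 -m crank '[[[20,5,-2],4,255],[[40,11,-2],8,255],[[60,16,-2],12,255],[[80,22,-2],16,255],[[99,27,-2],19.3,255],[[99,27,-2],19.3,255],[[99,27,-2],19.3,255],[[99,27,-2],19.3,255]]' 80;  python3 -c "
from h import *
go(.582,-.1425,.11,-13.6)
c=cam('top'); np.savez('t2.npz',**c); s=cam('side'); np.savez('s2.npz',**s)
im=np.hstack([cv2.resize(c['frame'][90:290,240:440],(400,400)),cv2.resize(s['frame'][150:350,220:420],(400,400))]); cv2.imwrite('pics/t2.png',im)"
```

```text
time: 4.4
eef_pos: [0.5817, -0.1428, 0.1105]
tcp_rot: [0.993, -0.118, -0.002, -0.0]
contact_force: [0.0, 0.3, -0.9]
opening: 0.27
finger_force: 78.5
at [ 0.5817 -0.1428  0.1105] head -13.6 t 4.4 shift [ 0.2 -0.4  0.5] turn 0.0
```

View pics/t2.png

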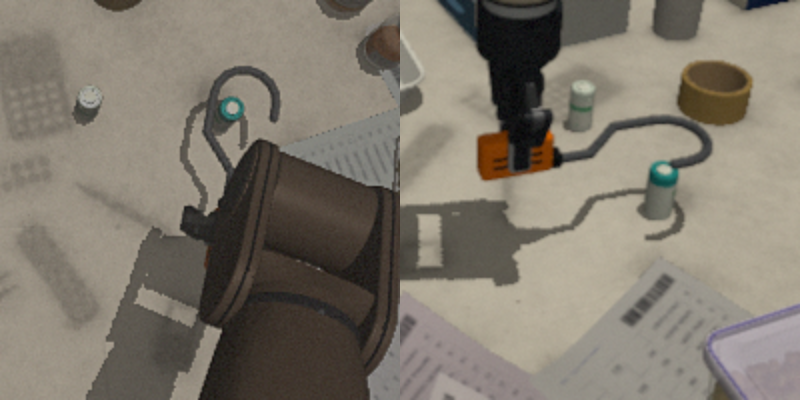

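The left view is the top camera, with the crook centre near crop (242,104) and the cap at (231,109). The right view confirms the hook hangs level above the vial. I'll work out the offset at the true heights.

```bash
python3 - <<'E'
from h import *
from scipy.optimize import least_squares
z=np.load('t2.npz'); c={k:z[k] for k in z}
P=cloud(c); H=P[...,2]; m=np.zeros(H.shape,bool); m[118:150,338:384]=True
g=cv2.cvtColor(c['frame'],cv2.COLOR_BGR2GRAY)
m&=(g<85)&(H>.085)&(H<.12)
v,u=np.nonzero(m); print(len(u),np.median(H[m]))
q=np.array([ray(c,a,b,.109)[:2] for a,b in zip(u,v)])
r=least_squares(lambda p:np.hypot(*(q-p[:2]).T)-.037,[.746,-.18],loss='soft_l1',f_scale=.003);print('crook',r.x,abs(r.fun).mean())
hsv=cv2.cvtColor(c['frame'],cv2.COLOR_BGR2HSV)
k=cv2.inRange(hsv,(80,80,50),(98,255,255)); k[:,:340]=0;k[:,370:]=0;k[:130]=0;k[165:]=0
v,u=np.nonzero(k); print((u.min()+u.max())/2,(v.min()+v.max())/2,ray(c,(u.min()+u.max())/2,v.mean(),.058))
t=k.astype(bool)&(H>.056)&(H<.07);print(P[t].mean(0),t.sum())
d=np.array(ray(c,u.mean(),v.mean(),.058)[:2])-r.x
a=np.radians(-13.6);print('need fwd',d@[np.cos(a),np.sin(a)],'left',d@[-np.sin(a),np.cos(a)])
E
```

```text
279 0.10718069235937877
crook [ 0.74326243 -0.18055045] 0.002847544964096397
355.5 144.0 [ 0.74742659 -0.18069385  0.058     ]
[ 0.74651094 -0.17909309  0.06145454] 72
need fwd 0.003953639911358528 left 0.0014144242975131708
```

```bash
python3 -m crank '[[[5,-1,0],0,255],[[5,-1,30],0,255],[[5,-1,60],0,255],[[5,-1,80],0,255],[[5,-1,90],0,255],[[5,-1,97],0,255],[[5,-1,97],0,255],[[5,-1,97],0,255]]' 80;  python3 -c "
from h import *
go(.582,-.1425,.0135,-13.6)
c=cam('top'); s=cam('side')
im=np.hstack([cv2.resize(c['frame'][90:290,240:440],(400,400)),cv2.resize(s['frame'][150:350,220:420],(400,400))]); cv2.imwrite('pics/t3.png',im)"
```

```text
time: 5.3
eef_pos: [0.5893, -0.144, 0.0163]
tcp_rot: [0.993, -0.119, 0.001, 0.0]
contact_force: [0.0, -0.3, -1.5]
opening: 0.268
finger_force: 78.5
at [ 0.5893 -0.144   0.0163] head -13.63 t 5.3 shift [-7.5  0.3  2.8] turn -0.03
```

View pics/t3.png

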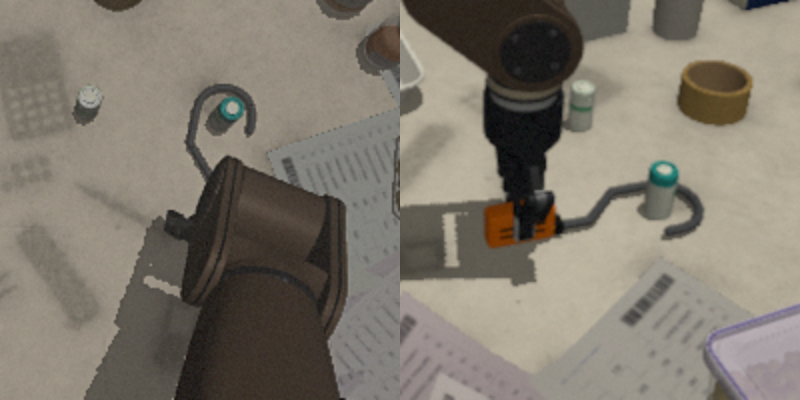

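The crook at crop (222,115) surrounds the standing vial, whose cap is at (232,108). Now a slow pull.

```bash
python3 -m crank '[[[-4,0,1],0,255],[[-8,0,1],0,255],[[-12,0,1],0,255],[[-16,0,1],0,255],[[-20,0,1],0,255],[[-24,0,1],0,255],[[-28,0,1],0,255],[[-32,0,1],0,255],[[-36,0,1],0,255],[[-40,0,1],0,255]]'; python3 -c "
from h import *
c=cam('side');cv2.imwrite('pics/s4.png',cv2.resize(c['frame'][150:350,220:420],(400,400)))"
```

```text
time: 6.4
eef_pos: [0.5492, -0.1341, 0.0142]
tcp_rot: [0.993, -0.119, 0.0, 0.0]
contact_force: [0.3, -0.7, -2.9]
opening: 0.271
finger_force: 78.4
```

View pics/s4.png

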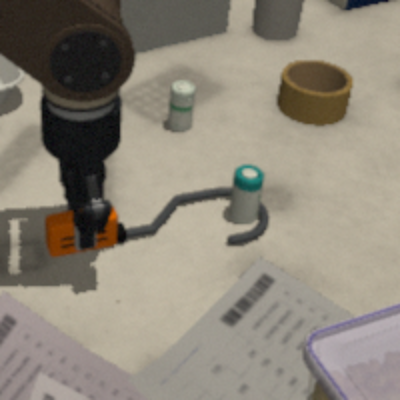

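The vial is standing against the far side of the crook and moving with it, so I'll keep pulling.

```bash
python3 -m crank '[[[-4,0,0],0,255],[[-9,0,0],0,255],[[-14,0,0],0,255],[[-19,0,0],0,255],[[-24,0,0],0,255],[[-29,0,0],0,255],[[-34,0,0],0,255],[[-39,0,0],0,255],[[-44,0,0],0,255],[[-49,0,0],0,255]]'; python3 -m crank '[[[-5,0,0],0,255],[[-10,0,0],0,255],[[-15,0,0],0,255],[[-20,0,0],0,255],[[-25,0,0],0,255],[[-30,0,0],0,255],[[-35,0,0],0,255],[[-40,0,0],0,255],[[-45,0,0],0,255],[[-49,0,0],0,255]]';  python3 -m crank '[[[-4,0,0],0,255],[[-8,0,0],0,255],[[-11,0,0],0,255],[[-13,0,0],0,255],[[-13,0,0],0,255],[[-13,0,0],0,255]]'
python3 - <<'E'
from h import *
c=cam('side'); P=cloud(c); hsv=cv2.cvtColor(c['frame'],cv2.COLOR_BGR2HSV)
m=cv2.inRange(hsv,(80,80,50),(98,255,255)); m[:200]=0; m[320:]=0; k=m.astype(bool)&(P[...,2]>.03); print(k.sum(),np.median(P[k],0),np.nonzero(m)[1].mean(),np.nonzero(m)[0].mean())
cv2.imwrite('pics/s5.png',cv2.resize(c['frame'][150:350,200:400],(400,400)))
E
```

```text
time: 7.45
eef_pos: [0.5015, -0.1225, 0.0142]
tcp_rot: [0.993, -0.119, 0.0, -0.0]
contact_force: [0.1, -0.2, -1.6]
opening: 0.27
finger_force: 78.5
time: 8.45
eef_pos: [0.4539, -0.1109, 0.0141]
tcp_rot: [0.993, -0.119, -0.0, -0.0]
contact_force: [-0.2, -0.4, -2.3]
opening: 0.269
finger_force: 78.5
time: 9.05
eef_pos: [0.4416, -0.108, 0.0141]
tcp_rot: [0.993, -0.119, -0.0, -0.0]
contact_force: [1.0, 0.7, -1.3]
opening: 0.266
finger_force: 78.5
118 [ 0.6183002  -0.15849964  0.06077845] 295.0924369747899 248.47058823529412
```

View pics/s5.png

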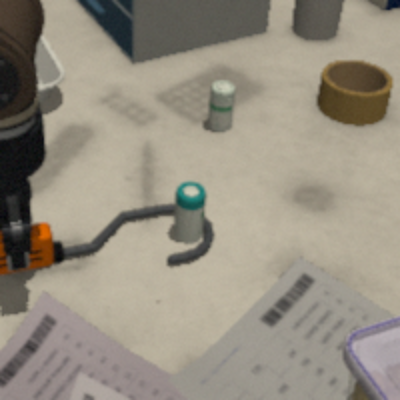

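The vial stands about 125 mm nearer. I'll back the crook off it, lay the hook down, release and rise.

```bash
python3 -m crank '[[[4,0,0],0,255],[[9,0,0],0,255],[[13,0,0],0,255],[[13,0,1],0,255],[[13,0,2],0,255],[[13,0,2],0,255],[[13,0,2],0,60],[[13,0,2],0,60],[[13,0,2],0,60],[[13,0,2],0,60]]'; python3 -m crank '[[[0,0,-10],0,60],[[0,0,-40],0,60],[[0,0,-90],0,60],[[0,0,-130],0,60],[[0,0,-130],0,60],[[0,0,-130],0,60],[[0,0,-130],0,60]]'
python3 - <<'E'
from h import *
c=cam('top'); P=cloud(c); hsv=cv2.cvtColor(c['frame'],cv2.COLOR_BGR2HSV)
m=cv2.inRange(hsv,(80,80,50),(98,255,255)); m[:170]=0; m[225:]=0; m[:,:325]=0;m[:,375:]=0
v,u=np.nonzero(m);print(len(u), u.mean() if len(u) else '',v.mean() if len(u) else '')
if len(u): print(ray(c,u.mean(),v.mean(),.058))
s=cam('side');ps=cloud(s);h2=cv2.cvtColor(s['frame'],cv2.COLOR_BGR2HSV);m=cv2.inRange(h2,(80,80,50),(98,255,255)); m[:200]=0; m[320:]=0; k=m.astype(bool)&(ps[...,2]>.03); p=np.median(ps[k],0);print('side',p)
g=cv2.inRange(h2,(5,150,90),(18,255,255)).astype(bool)&(ps[...,2]<.06);print('grip',np.median(ps[g],0),ps[g][:,2].max(),g.sum())
go(.62,-.152,.16,-13.6)
cv2.imwrite('pics/t6.png',np.hstack([cv2.resize(c['frame'][110:310,240:440],(400,400)),cv2.resize(s['frame'][150:350,150:350],(400,400))]))
E
```

```text
time: 10.1
eef_pos: [0.4544, -0.1112, 0.0123]
tcp_rot: [0.993, -0.119, 0.0, 0.0]
contact_force: [0.1, -1.1, -0.0]
opening: 0.765
finger_force: 0.0
time: 10.8
eef_pos: [0.4533, -0.1106, 0.141]
tcp_rot: [0.993, -0.119, -0.001, -0.0]
contact_force: [-1.2, 0.2, -0.4]
opening: 0.765
finger_force: 0.0
79 346.8481012658228 194.29113924050634
[ 0.62145802 -0.15225604  0.058     ]
side [ 0.61880946 -0.15884519  0.06047599]
grip [ 0.45299678 -0.11751494  0.03624085] 0.04637354835274077 688
at [ 0.453  -0.1105  0.1403] head -13.63 t 10.9 shift [172.    1.  -20.3] turn -0.03
```

View pics/t6.png

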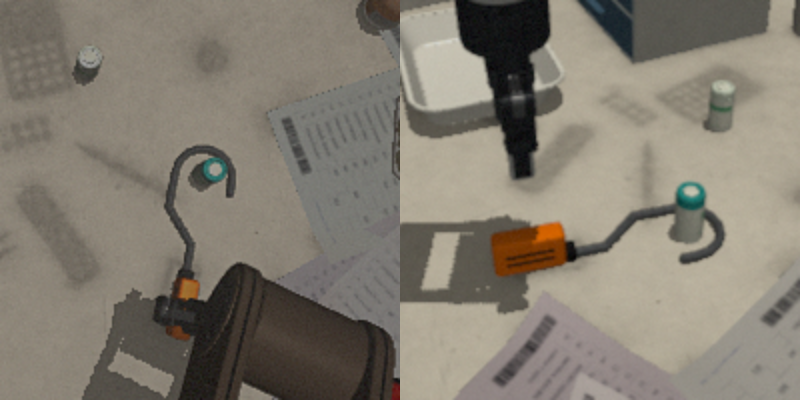

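The hook lies flat and free, and the teal vial stands inside the crook with its cap at crop (214,169). I'll move over it and grasp.

```bash
python3 -c "
from h import *
go(.6215,-.153,.16,-13.6)"; python3 -m crank '[[[45,0,-20],0,60],[[90,1,-20],0,60],[[135,1,-20],0,60],[[173,1.5,-20],0,60],[[173,1.5,-20],0,60],[[173,1.5,-20],0,60],[[173,1.5,-20],0,60]]' 30; python3 -c "
from h import *
go(.6215,-.153,.02,-13.6)
c=cam('wrist'); cv2.imwrite('pics/w7.png',c['frame'])"
```

```text
at [ 0.453  -0.1105  0.1403] head -13.63 t 10.9 shift [173.7   1.6 -20.3] turn -0.03
time: 11.6
eef_pos: [0.6206, -0.1527, 0.1607]
tcp_rot: [0.993, -0.119, -0.002, -0.0]
contact_force: [-0.3, 0.5, 0.1]
opening: 0.764
finger_force: 0.0
at [ 0.6206 -0.1527  0.1607] head -13.63 t 11.6 shift [1.300e+00 1.000e-01 1.407e+02] turn -0.03
```

View pics/w7.png

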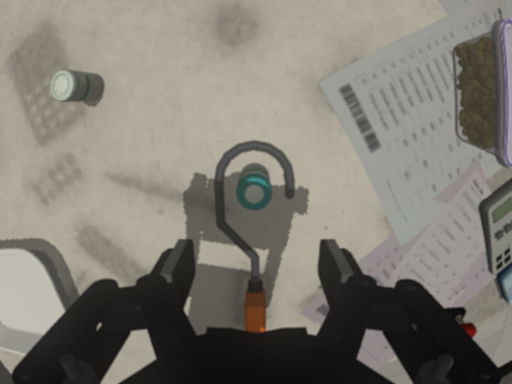

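The wrist view shows the cap at (254,192), centred between the fingers. I'll descend and grip.

```bash
python3 -m crank '[[[1,0,40],0,60],[[1,0,80],0,60],[[1,0,120],0,60],[[1,0,140],0,60],[[1,0,140],0,60],[[1,0,140],0,60],[[1,0,140],0,255],[[1,0,140],0,255],[[1,0,140],0,255],[[1,0,140],0,255]]' 25; python3 -m crank '[[[0,0,0],0,255],[[0,0,0],0,255],[[0,0,-15],0,255],[[0,0,-50],0,255],[[0,0,-90],0,255],[[0,0,-120],0,255],[[0,0,-120],0,255],[[0,0,-120],0,255]]' 25; python3 -c "
from h import *
go(.524,.275,.14,-13.6)"
```

```text
time: 12.65
eef_pos: [0.6244, -0.1541, 0.0245]
tcp_rot: [0.993, -0.119, 0.002, 0.0]
contact_force: [-1.2, 0.2, 5.8]
opening: 0.359
finger_force: 25.1
time: 13.45
eef_pos: [0.6232, -0.1536, 0.1432]
tcp_rot: [0.993, -0.119, 0.001, 0.0]
contact_force: [-0.7, -0.3, -0.9]
opening: 0.359
finger_force: 24.8
at [ 0.6232 -0.1536  0.1432] head -13.63 t 13.45 shift [-197.5 -393.2    2.7] turn -0.03
```

```bash
python3 -m crank '[[[-15,-30,0],0,255],[[-35,-70,0],0,255],[[-55,-110,0],0,255],[[-75,-150,0],0,255],[[-95,-190,0],0,255],[[-115,-230,0],0,255],[[-135,-270,0],0,255],[[-155,-310,0],0,255],[[-172,-345,0],0,255],[[-187,-373,0],0,255]]' 25;  python3 -m crank '[[[-10,-20,0],0,255],[[-10,-20,0],0,255],[[-10,-20,0],0,255],[[-10,-20,0],0,255]]'; python3 -c "
from h import *
go(.524,.275,.06,-13.6)
s=cam('side'); cv2.imwrite('pics/s8.png',cv2.resize(s['frame'][80:280,100:350],(500,400)))"
```

```text
time: 14.45
eef_pos: [0.5267, 0.2547, 0.1394]
tcp_rot: [0.993, -0.118, -0.002, 0.001]
contact_force: [0.2, -0.5, -0.7]
opening: 0.358
finger_force: 24.9
time: 14.85
eef_pos: [0.5238, 0.2737, 0.1408]
tcp_rot: [0.993, -0.119, -0.001, 0.001]
contact_force: [-0.4, -0.6, -0.4]
opening: 0.359
finger_force: 24.9
at [0.5238 0.2737 0.1408] head -13.68 t 14.85 shift [ 0.1 -1.4 80.8] turn -0.08
```

View pics/s8.png

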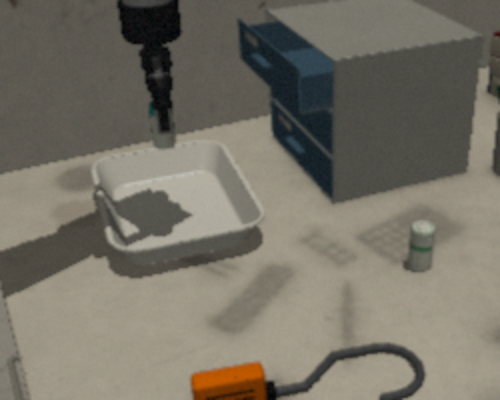

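The vial is held upright over the tray. I'll lower in stages.

```bash
python3 -m crank '[[[0,-1,35],0,255],[[0,-1,70],0,255],[[0,-1,90],0,255],[[0,-1,100],0,255],[[0,-1,105],0,255],[[0,-1,105],0,255],[[0,-1,105],0,255]]' 25;  python3 -m crank '[[[0,0,1],0,255],[[0,0,2],0,255],[[0,0,2],0,255],[[0,0,2],0,255]]'
```

```text
time: 15.6
eef_pos: [0.5256, 0.276, 0.0386]
tcp_rot: [0.993, -0.119, 0.001, -0.001]
contact_force: [-0.3, 0.8, -0.3]
opening: 0.355
finger_force: 25.0
time: 16.0
eef_pos: [0.5245, 0.2759, 0.0354]
tcp_rot: [0.993, -0.119, 0.0, -0.0]
contact_force: [-0.3, -0.2, 0.1]
opening: 0.358
finger_force: 25.0
```

```bash
python3 -m crank '[[[0,0,1],0,255],[[0,0,2],0,255],[[0,0,2],0,255],[[0,0,2],0,255]]';  python3 -m crank '[[[0,0,1],0,255],[[0,0,2],0,255],[[0,0,2],0,255],[[0,0,2],0,255]]'
```

```text
time: 16.4
eef_pos: [0.5244, 0.2758, 0.033]
tcp_rot: [0.993, -0.119, -0.0, 0.0]
contact_force: [0.1, 0.7, 0.3]
opening: 0.353
finger_force: 25.0
time: 16.8
eef_pos: [0.5244, 0.2758, 0.0311]
tcp_rot: [0.993, -0.119, -0.0, 0.0]
contact_force: [-0.0, 0.2, -0.1]
opening: 0.354
finger_force: 25.0
```

```bash
python3 -m crank '[[[0,0,1],0,255],[[0,0,1],0,255],[[0,0,1],0,255]]';  python3 -m crank '[[[0,0,1],0,255],[[0,0,1],0,255],[[0,0,1],0,255]]';  python3 -m crank '[[[0,0,1],0,255],[[0,0,1],0,255],[[0,0,1],0,255]]'
```

```text
time: 17.1
eef_pos: [0.5244, 0.2758, 0.0301]
tcp_rot: [0.993, -0.119, -0.0, 0.0]
contact_force: [0.2, -0.5, 0.8]
opening: 0.359
finger_force: 25.0
time: 17.4
eef_pos: [0.5244, 0.2758, 0.0291]
tcp_rot: [0.993, -0.119, -0.0, 0.0]
contact_force: [0.6, -0.3, -0.3]
opening: 0.354
finger_force: 25.0
time: 17.7
eef_pos: [0.5247, 0.2758, 0.0285]
tcp_rot: [0.993, -0.119, 0.0, -0.0]
contact_force: [-1.0, -1.1, 2.9]
opening: 0.358
finger_force: 25.2
```

Contact: the foot is on the floor. I'll release gently and rise.

```bash
python3 -m crank '[[[0,0,0],0,150],[[0,0,0],0,140],[[0,0,0],0,125],[[0,0,0],0,100],[[0,0,0],0,80],[[0,0,0],0,80],[[0,0,0],0,80]]';  python3 -m crank '[[[0,0,-10],0,80],[[0,0,-30],0,80],[[0,0,-60],0,80],[[0,0,-100],0,80],[[0,0,-140],0,80],[[0,0,-160],0,80],[[0,0,-160],0,80],[[0,0,-160],0,80]]'; python3 -c "
from h import *
s=cam('side'); c=cam('top'); cv2.imwrite('pics/s9.png',np.hstack([cv2.resize(s['frame'][120:320,120:380],(400,308)),cv2.resize(c['frame'][110:310,100:360],(400,308))]))"
```

```text
time: 18.4
eef_pos: [0.5244, 0.2758, 0.0281]
tcp_rot: [0.993, -0.119, -0.0, -0.0]
contact_force: [0.2, 0.5, -0.5]
opening: 0.682
finger_force: 0.0
time: 19.2
eef_pos: [0.5242, 0.2757, 0.1882]
tcp_rot: [0.993, -0.119, 0.0, -0.0]
contact_force: [-0.1, -0.0, -1.3]
opening: 0.685
finger_force: 0.0
```

View pics/s9.png

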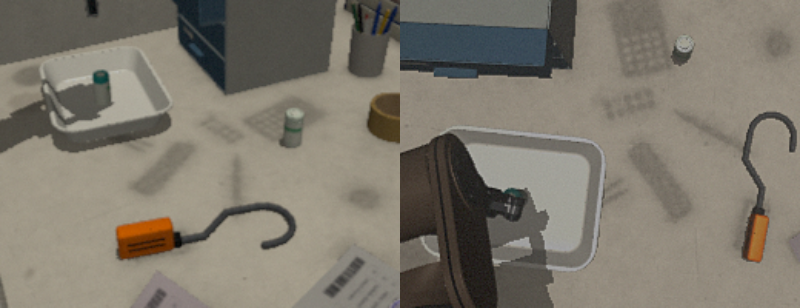

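The teal vial stands upright in the tray at (101,88) in the left view. The hook lies flat, the pale vial is untouched at (293,127), and the gripper is clear.

```bash
python3 -c "
from plant import ctrl; print(ctrl.sign_off())"
```

```text
the job is handed in; nothing more can be done
None
```

The job is handed in at about 19 s: the teal-capped vial was drawn about 125 mm nearer with the hook and now stands upright on the tray floor, the hook lies flat on the table, and the pale-capped vial was not touched.

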